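# Park the rolling pin at the top of the sloping board

## Task

Clear the sloping plaster board: push the rolling pin from the foot of the slope all the way up until it drops into the groove against the stop rail, lying in the groove over its full length, then take the hand away. Only push it with the fingertips or the outside of the fingers, steadily and gently: do not grip, squeeze or lift it, and do not flick it or let it roll loose on the slope. Leave the jar, the tools and the pots around it as they are.

Things in the scene. Friction and masses are not known exactly. Their poses are not given: they have to be found in the camera images.
- slab: white plaster slab of the fixed rolling board, 320 mm long up the slope, 331 mm wide between side cheeks 10 mm high, climbing at 9 degrees from 45 to 95 mm above the table. Origin on the plaster, mid-width, at the inner face of the foot lip (batten 15 mm thick, 10 mm high, outside x = 0); x up the slope along the plaster, y across to the left facing uphill, z square out of the plaster
- rest_axis (a point): middle of where the pin's axis lies once the pin is in its groove: at x = 342, z = 22 mm in the slab's frame, same axes as the slab. Beyond the slab's top edge (x = 320 mm) the pin drops about 4.5 mm into the groove and lies against the stop rail, whose face is 30 mm uphill of this point; it does not roll back out by itself
- rail_top (a point): top middle of the wooden stop rail across the head of the board, 20 mm thick, 366 mm long, 140 mm above the table. Level frame: x uphill, y left facing uphill, z up
- ledge (a point): middle of the level tool ledge beyond the stop rail, 80 mm deep, 366 mm wide, 95 mm above the table, with three small things standing on it. Level frame as the stop rail's
- pin_center (a point): middle of the rolling pin: smooth varnished wooden cylinder, no handles, 60 mm diameter, 300 mm long, 0.4 to 0.65 kg, loose, brown; friction about 0.4. y is its axis (from end 2 to end 1) and keeps its direction as it rolls; x and z turn with it. It starts on the plaster against the foot lip, parallel to it (axis at x = 23, z = 30 mm in the slab's frame), and rolls down if let go anywhere on the slope
- pin_end1 (a point): centre of one end face of the pin, 150 mm from its middle, on the left when facing uphill
- pin_end2 (a point): centre of the other end face of the pin, on the right when facing uphill
- bulb: red rubber blowing bulb, 48 mm across, 86 mm tall, standing nozzle up on the tool ledge; origin at its foot (leave it alone)
- stain_jar: amber glass jar with black cap, 48 mm across, 62 mm tall, standing on the tool ledge; origin at its foot (leave it alone)
- stamp: dark turned wooden stamp, 48 mm across, 68 mm tall, standing on the tool ledge; origin at its foot (leave it alone)
- vase_grey: grey narrow-necked bottle vase, 120 mm across, 168 mm tall, on the table to the left; origin at its foot (leave it alone)
- vase_brown: brown narrow-necked bottle vase, 114 mm across, 155 mm tall, on the table to the left; origin at its foot (leave it alone)
- slip_dish: black shallow dish, 150 mm across, 32 mm tall, on the table to the right; origin at its foot (leave it alone)
- brush: dark-handled brush lying on the table to the right; origin on its underside (leave it alone)
- pot_lid: terracotta pot lid with a knob, 110 mm across, 51 mm tall, on the table to the left; origin at its foot (leave it alone)

How it is judged:
By the outcome, as a careful person would: the job done as asked, in the order asked, and still so for the second after the job is handed in, with the robot touching nothing.
It also fails if it takes over 42 s, if anything falls off the work surface, if the arm or the gripper's body presses on something with over 40 N, if the wrist force passes 120 N, or if a joint passes its speed limit or range.

## Robot

A 6-joint arm with a two-finger parallel gripper is mounted at the origin on the work surface. World frame = base frame: x ahead of the robot, y to its left, z up, the work surface at z = 0. Lengths are in m, angles in rad, forces in N, time in s.
With the tool pointing down it reaches from about 0.375 to 0.975 m from the base axis. Payload 3.8 kg.
Tool frame: the origin (TCP) lies midway between the tips of the shut fingers; the grasp point (between the pads) lies 19 mm behind it; z points along the fingers, y is the line along which they close (so a half turn about z gives the same grasp; the last joint's range is limited). The gripper opens to 85 mm and grips with 20 to 120 N. Pads are 22 mm wide; open, the fingers measure 114 mm over their backs; the gripper's body (76 mm by 85 mm) begins 54 mm behind the grasp point. The pads swing forward as they close: fully open they stand 13 mm farther back than shut.
Start: joints at [1.09, 0.264, 1.604, -0, 1.274, -0.037], TCP at [0.29, 0.61, 0.231] pointing down, gripper open.
Joint ranges: [-2.63, 2.63], [-0.94, 2.18], [0.31, 2.57], [-1.31, 4.45], [0, 2.66], [-2.55, 2.55]. Speed limits (rad/s): [2.57, 2.57, 3.14, 3.14, 3.14, 3.14].

## Interface

Orientations are given as a rotation vector (axis times angle).
In Python, from workcell import bot, imaging gives the robot as it stands.
- The arm moves only by the tool step_arm, never from a script. Its argument "series" is a list of rows, each an object of numbers: "grip": the closure, from -1 (fully open) to 1 (shut); "x", "y", "z": the shift along the tool's x, y, z normalised to -1 to 1, where 1 is 500 mm; "ax", "ay", "az": the turn, a rotation vector about the tool's x, y, z normalised to -1 to 1, where 1 is 30 degrees. A call has 1 to 12 rows; each row is the pose to reach, as a shift and turn from the pose commanded when the call began, along the tool's axes at that moment; what a row does not reach only later rows make up. A row lasts 1/10 s, in which the tool goes at most 50 mm and 8.59 degrees, less where a joint would pass 70% of its speed; a pose out of reach is approached as far as the arm can. A call with a number of a shift or a turn outside -1 to 1 is refused whole. A call with a gripper value outside its range is refused whole. The fingers move at their own pace and stop on an object; "force" is the grip in N (left out, the last holds). Time passes only in rows, so rows that repeat a pose let the fingers close. It gives the time, the measured TCP pose, the force, the opening and the grip force at its end, in the units of the state.
- bot.read_state(): the state, without advancing time (a new reading comes with each control period).
- imaging.read_camera(name): name is "scene" or "top" or "wrist"; returns a dict with "img" (384x512x3 uint8, red, green, blue), "fx", "fy", "cx", "cy" (pixels), "R" (3x3) and "t" (3): a world point X has camera coordinates R X + t. Camera axes: x right, y down, z forward; pixel columns grow to the right and rows downward; lengths in m; the calibration is good to about 2 mm. A picture is of the moment at which its call begins. There is no depth.
- bot.finish_job(): hands the job in; it is judged then, once.
The state is a dict: "time": time; "q": joint angles; "joint_vel": joint speeds; "joint_torque": joint torques, N m; "tool_pos": TCP position; "tcp_rot": TCP orientation; "wrist_force": force on the tool from outside, world axes, zero at the start; "torque": the same for the moment, N m; "width": opening from 0.0 (shut) to 1.0 (fully open); "grip_force": force on a finger pad.
Only numpy, scipy, OpenCV 4.12 (cv2) and the standard library are available. Lean on these libraries where they do the work, as an engineer would, in place of code of your own. Each camera call takes 0.05 s, during which the arm holds its last target. There are 200 camera calls.

## Working session

There is one attempt and no reset: what is moved stays moved. The work goes in short steps, Python scripts to look and compute and a tool call to move; the robot and the scene stay as the last step left them, time stands still between calls to the robot, and variables do not carry over. Pictures are saved under pics/ and viewed, at most 10 in all, crops included, and the job is handed in when it is done.

Besides the shell and the picture viewer there is one more tool, called after ">>>" by a JSON object that holds its "fn" and its "kwargs". step_arm: Moves the arm, as the interface text tells. Scaled input: -1 to 1 covers 500 mm each way for a shift and 30 degrees each way for a turn. Its arguments: {"type":"object","properties":{"series":{"type":"array","items":{"type":"object","properties":{"grip":{"type":"number"},"x":{"type":"number","minimum":-1,"maximum":1},"y":{"type":"number","minimum":-1,"maximum":1},"z":{"type":"number","minimum":-1,"maximum":1},"ax":{"type":"number","minimum":-1,"maximum":1},"ay":{"type":"number","minimum":-1,"maximum":1},"az":{"type":"number","minimum":-1,"maximum":1}}}},"force":{"type":"number"}},"required":["series"]}

```bash
mkdir -p pics; python3 - <<'E'
from workcell import bot, imaging
import cv2, pickle, numpy as np
s=bot.read_state(); print(s)
d={}
for n in ("top","scene"):
    c=imaging.read_camera(n); d[n]=c; cv2.imwrite(f"pics/{n}0.png",c["img"][:,:,::-1]); print(n,c["fx"],c["cx"],c["cy"],c["R"],c["t"])
pickle.dump(d,open("cams.pkl","wb"))
E
```

```text
{'time': 0.0, 'q': array([ 1.09009663e+00,  2.64751053e-01,  1.60538704e+00,  1.79791635e-05,
        1.27370119e+00, -3.68903976e-02]), 'joint_vel': array([-1.24519665e-03,  2.22099093e-04,  5.78811851e-05, -5.98021541e-04,
       -1.19787042e-03, -1.52286949e-03]), 'joint_torque': array([ 1.17471402e-03, -5.15105045e+01, -3.67313612e+01,  2.85405031e-04,
        1.28287612e-02,  2.36313207e-05]), 'tool_pos': array([0.28948245, 0.60895768, 0.2299564 ]), 'tcp_rot': array([-0.69130424, -3.06398021,  0.00340393]), 'wrist_force': array([-0.34827889, -0.98299065, -0.48229579]), 'torque': array([-0.00939249, -0.01319795,  0.01227337]), 'grip_force': 0.0, 'width': 1.000667544138907}
top 450.64893936800024 270.15774937233056 184.09978020419518 [[ 0.00767275 -0.99985968  0.01489128]
 [-0.99713244 -0.0087713  -0.07516622]
 [ 0.07528629 -0.01427184 -0.99705982]] [-0.02709401  0.56662396  1.44511119]
scene 419.47117277829483 252.6177923613029 183.7285171731441 [[ 0.7847304   0.61980646 -0.0061766 ]
 [ 0.51399772 -0.65627166 -0.55237112]
 [-0.34641671  0.43028765 -0.83357543]] [-0.41029145 -0.23283905  1.57461252]
```

View pics/top0.png

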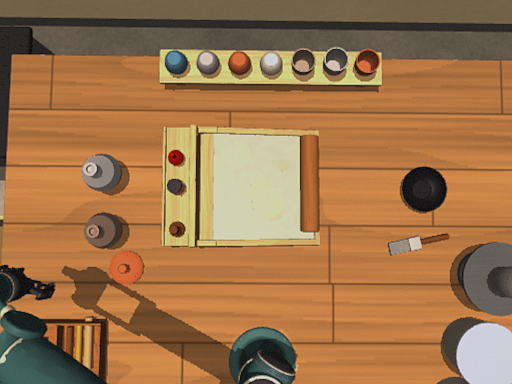

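View pics/scene0.png

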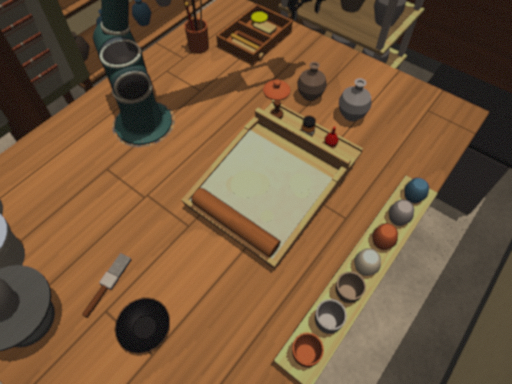

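The top view shows the pin at px (310,185) at the slope's foot. The slope runs left towards the rail at column ~193. The ledge items are at column ~176 and the vases beyond at column ~100. The scene view agrees.

```bash
cat > h.py <<'E'
import numpy as np, cv2
from scipy.spatial.transform import Rotation as Ro
def ray(c,px,z):
    d=c["R"].T@np.array([(px[0]-c["cx"])/c["fx"],(px[1]-c["cy"])/c["fy"],1]); o=-c["R"].T@c["t"]
    return o+d*(z-o[2])/d[2]
def proj(c,X):
    p=c["R"]@X+c["t"]; return c["fx"]*p[0]/p[2]+c["cx"],c["fy"]*p[1]/p[2]+c["cy"]
def pinmask(img,roi):
    h=cv2.cvtColor(img,cv2.COLOR_RGB2HSV); m=cv2.inRange(h,(4,130,50),(14,255,215))
    k=np.zeros_like(m); x0,y0,x1,y1=roi; k[y0:y1,x0:x1]=m[y0:y1,x0:x1]
    n,l,st,_=cv2.connectedComponentsWithStats(cv2.morphologyEx(k,cv2.MORPH_OPEN,np.ones((3,3)))); i=1+st[1:,4].argmax()
    return (l==i).astype(np.uint8)*255
E
python3 - <<'E'
from h import *; import pickle
d=pickle.load(open("cams.pkl","rb")); c=d["top"]; im=c["img"]
print("HSV row185", cv2.cvtColor(im,cv2.COLOR_RGB2HSV)[185,294:326].tolist())
m=pinmask(im,(285,120,330,245)); r=cv2.minAreaRect(cv2.findContours(m,0,2)[0][0]); print(r,cv2.boxPoints(r))
b=cv2.boxPoints(r); b=b[np.argsort(b[:,1])]; e1=b[:2].mean(0); e2=b[2:].mean(0)
A,B=ray(c,e1,.078),ray(c,e2,.078); print("ends",A,B,np.linalg.norm(A-B),"mid",(A+B)/2,"yaw of axis from x",np.degrees(np.arctan2(*(A-B)[[1,0]])))
# scene view silhouettes checked in crop
print(Ro.from_rotvec([-0.69130424,-3.06398021,0.0034]).as_matrix().round(4))
z=cv2.resize(im[115:255,155:330],None,fx=4,fy=4,interpolation=cv2.INTER_CUBIC)
cv2.imwrite("pics/crop1.png",z[:,:,::-1])
E
```

```text
HSV row185 [[27, 49, 208], [28, 46, 209], [27, 46, 207], [27, 45, 212], [28, 44, 220], [30, 41, 188], [12, 183, 71], [11, 183, 110], [13, 182, 122], [12, 177, 144], [13, 184, 159], [12, 183, 169], [13, 182, 168], [12, 179, 172], [12, 186, 177], [12, 182, 186], [12, 182, 191], [13, 191, 186], [12, 184, 186], [12, 180, 180], [12, 179, 174], [12, 180, 164], [12, 179, 151], [11, 171, 131], [12, 178, 106], [14, 168, 158], [14, 166, 217], [13, 166, 206], [13, 162, 206], [13, 162, 206], [14, 162, 206], [13, 168, 204]]
((307.0, 182.0), (124.0, 44.0), 90.0) [[285. 120.]
 [329. 120.]
 [329. 244.]
 [285. 244.]]
ends [ 0.76714165 -0.1367321   0.078     ] [ 0.37726473 -0.13732463  0.078     ] 0.3898773755376916 mid [ 0.57220319 -0.13702837  0.078     ] yaw of axis from x 0.08707796812398622
[[-9.031e-01  4.294e-01 -1.100e-03]
 [ 4.294e-01  9.031e-01 -2.000e-03]
 [ 1.000e-04 -2.200e-03 -1.000e+00]]
```

View pics/crop1.png

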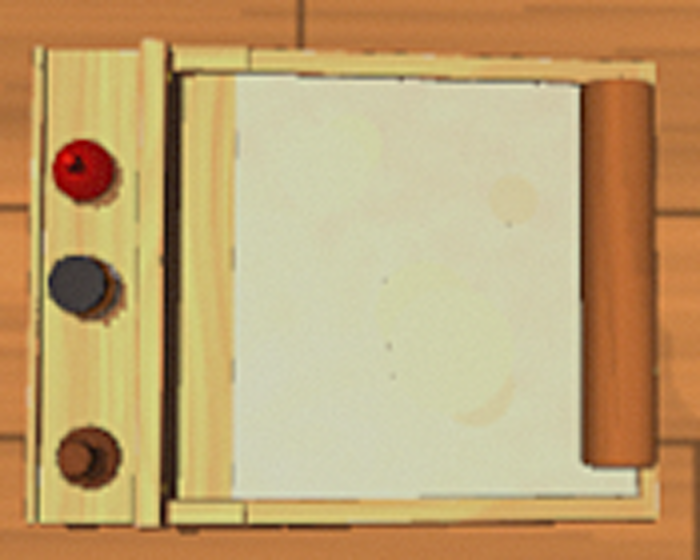

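The crop shows the pin from (583,80) to (657,467) in crop pixels. It sits nearer the far cheek. The rail top runs from (153,40) to (150,527), and the plaster's top edge is at column ~235, running from 75 to 498.

```bash
python3 - <<'E'
from h import *; import pickle
d=pickle.load(open("cams.pkl","rb")); c=d["top"]
print("cam",-c["R"].T@c["t"])
q=lambda p,z: ray(c,(155+(p[0]+.5)/4-.5,115+(p[1]+.5)/4-.5),z)
P=dict(pinTL=((583,80),.078),pinBL=((583,466),.078),pinTR=((655,82),.078),pinBR=((657,467),.078),railTL=((143,40),.14),railTR=((164,40),.14),railBL=((139,527),.14),railBR=((161,526),.14),
 plTL=((236,75),.095),plBL=((234,498),.095),lipBR=((657,521),.05),lipTR=((656,62),.05))
W={k:q(*v) for k,v in P.items()}
for k,v in W.items(): print(k,(v*1000).round(1))
ang=lambda a,b:np.degrees(np.arctan2(*(W[a]-W[b])[[1,0]])).round(2)
print(ang("pinTL","pinBL"),ang("pinTR","pinBR"),ang("railTL","railBL"),ang("railTR","railBR"),ang("plTL","plBL"),ang("lipTR","lipBR"))
s=d["scene"]
v=s["img"].copy()
mid=(W["pinTL"]+W["pinBL"]+W["pinTR"]+W["pinBR"])/4
print("mid",mid)
for k in W: cv2.circle(v,tuple(int(round(i)) for i in proj(s,W[k])),1,(0,0,255),-1)
cv2.imwrite("pics/scene_chk.png",cv2.resize(v[90:270,175:370],None,fx=4,fy=3.3)[:,:,::-1])
E
```

```text
cam [ 0.45640995 -0.00149578  1.48385676]
pinTL [ 720.1 -115.9   78. ]
pinBL [ 416.8 -116.7   78. ]
pinTR [ 719.1 -172.8   78. ]
pinBR [ 416.5 -174.2   78. ]
railTL [735.5 221.  140. ]
railTR [735.6 205.3 140. ]
railBL [371.4 216.4 140. ]
railBR [372.3 200.2 140. ]
plTL [718.  155.8  95. ]
plBL [391.1 151.7  95. ]
lipBR [ 373.2 -177.7   50. ]
lipTR [ 740.6 -177.    50. ]
0.15 0.27 0.74 0.8 0.71 0.1
mid [ 0.56812972 -0.14488355  0.078     ]
```

View pics/scene_chk.png

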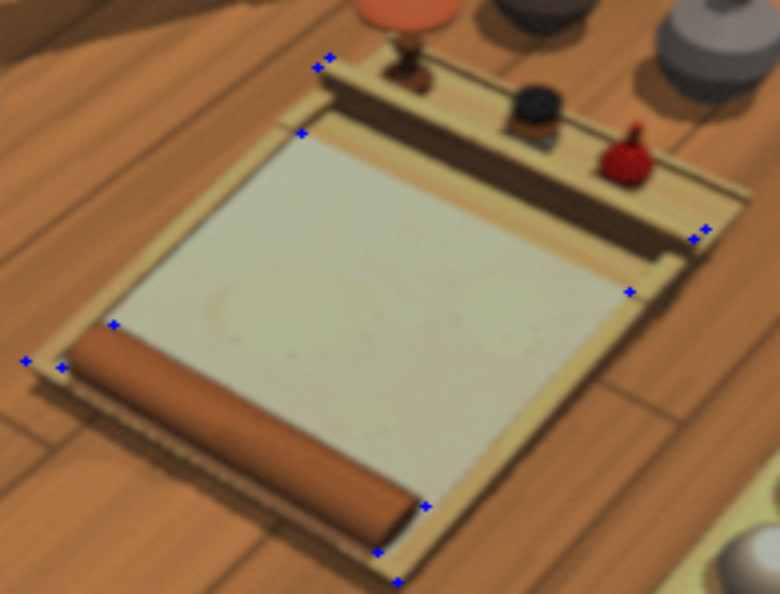

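>>> {"fn": "step_arm", "kwargs": {"series": [{"x": -0.06,"y": -0.06,"z": -0.1,"az": 0.1,"grip": -1},{"x": -0.12,"y": -0.13,"z": -0.1,"az": 0.2,"grip": -1},{"x": -0.18,"y": -0.2,"z": -0.1,"az": 0.3,"grip": -1},{"x": -0.24,"y": -0.26,"z": -0.1,"az": 0.4,"grip": -1},{"x": -0.3,"y": -0.33,"z": -0.1,"az": 0.5,"grip": -1},{"x": -0.36,"y": -0.39,"z": -0.1,"az": 0.6,"grip": -1},{"x": -0.42,"y": -0.46,"z": -0.1,"az": 0.7,"grip": -1},{"x": -0.48,"y": -0.52,"z": -0.1,"az": 0.8,"grip": -1},{"x": -0.54,"y": -0.59,"z": -0.1,"az": 0.9,"grip": -1},{"x": -0.6,"y": -0.65,"z": -0.1,"az": 1,"grip": -1},{"x": -0.65,"y": -0.71,"z": -0.1,"az": 1,"grip": -1},{"x": -0.65,"y": -0.71,"z": -0.1,"az": 1,"grip": -1}]}}

```text
validation failed for argument at $.se...
```

```bash
cat > rel.py <<'E'
# prints the normalised shift to a world TCP target (mm) with tool x at heading (deg)
import sys; from h import *; from workcell import bot
s=bot.read_state(); p=np.array(s["tool_pos"]); R=Ro.from_rotvec(s["tcp_rot"]).as_matrix()
print("t",s["time"].__round__(2),"tcp",(p*1000).round(1),"F",s["wrist_force"].round(1),"xhead",np.degrees(np.arctan2(R[1,0],R[0,0])).round(2),"zaxis",R[:,2].round(4),"w",round(s["width"],2))
if len(sys.argv)>1:
    t=np.array([float(a) for a in sys.argv[1:4]])/1000; h=np.radians(float(sys.argv[4]))
    G=np.array([[np.cos(h),np.sin(h),0],[np.sin(h),-np.cos(h),0],[0,0,-1]])
    print("shift",(R.T@(t-p)/.5).round(4),"turn",(np.degrees(Ro.from_matrix(R.T@G).as_rotvec())/30).round(3))
E
python3 rel.py 567 -225 280 90.5
```

```text
t 0.1 tcp [289.5 609.  230.1] F [0.2 0.5 0.4] xhead 154.57 zaxis [-9.0e-04 -1.8e-03 -1.0e+00] w 1.0
shift [-1.2174 -1.2683 -0.0974] turn [-4.000e-03  2.000e-03  2.136e+00]
```

>>> {"fn": "step_arm", "kwargs": {"series": [{"x": -0.06,"y": -0.06,"z": -0.1,"ax": 0.0,"ay": 0.0,"az": 0.1,"grip": -1.0}]}}

```text
time: 0.2
tool_pos: [0.2976, 0.5775, 0.2611]
tcp_rot: [-0.768, -3.041, 0.02]
wrist_force: [-0.7, -0.8, -0.5]
width: 0.997
grip_force: 0.0
```

```bash
python3 rel.py 430 150 280 121
```

```text
t 0.2 tcp [297.6 577.5 261.1] F [-0.7 -0.8 -0.5] xhead 151.67 zaxis [-0.0077 -0.0111 -0.9999] w 1.0
shift [-0.6389 -0.6274 -0.0302] turn [-0.026  0.004  1.022]
```

>>> {"fn": "step_arm", "kwargs": {"series": [{"x": -0.06,"y": -0.06,"z": -0.04,"ax": 0.0,"ay": 0.0,"az": 0.1,"grip": -1.0},{"x": -0.12,"y": -0.12,"z": -0.04,"ax": 0.0,"ay": 0.0,"az": 0.2,"grip": -1.0},{"x": -0.18,"y": -0.18,"z": -0.04,"ax": 0.0,"ay": 0.0,"az": 0.3,"grip": -1.0},{"x": -0.24,"y": -0.24,"z": -0.04,"ax": 0.0,"ay": 0.0,"az": 0.4,"grip": -1.0},{"x": -0.3,"y": -0.3,"z": -0.04,"ax": 0.0,"ay": 0.0,"az": 0.5,"grip": -1.0},{"x": -0.36,"y": -0.36,"z": -0.04,"ax": 0.0,"ay": 0.0,"az": 0.6,"grip": -1.0},{"x": -0.42,"y": -0.42,"z": -0.04,"ax": 0.0,"ay": 0.0,"az": 0.7,"grip": -1.0},{"x": -0.48,"y": -0.48,"z": -0.04,"ax": 0.0,"ay": 0.0,"az": 0.8,"grip": -1.0},{"x": -0.54,"y": -0.54,"z": -0.04,"ax": 0.0,"ay": 0.0,"az": 0.9,"grip": -1.0},{"x": -0.6,"y": -0.6,"z": -0.04,"ax": 0.0,"ay": 0.0,"az": 1.0,"grip": -1.0},{"x": -0.64,"y": -0.63,"z": -0.04,"ax": 0.0,"ay": 0.0,"az": 1.0,"grip": -1.0}]}}

```text
time: 1.3
tool_pos: [0.432, 0.147, 0.289]
tcp_rot: [1.537, 2.74, -0.002]
wrist_force: [-0.2, -1.0, -0.2]
width: 1.003
grip_force: 0.0
```

```bash
python3 rel.py 567 -225 250 90.5
```

```text
t 1.3 tcp [432. 147. 289.] F [-0.2 -1.  -0.2] xhead 121.41 zaxis [-4.e-04 -1.e-03 -1.e+00] w 1.0
shift [-0.7758 -0.1572  0.0787] turn [-1.00e-03  2.00e-03  1.03e+00]
```

>>> {"fn": "step_arm", "kwargs": {"series": [{"x": -0.08,"y": -0.016,"z": 0.0,"ax": 0.0,"ay": 0.0,"az": 0.1,"grip": -1.0},{"x": -0.16,"y": -0.032,"z": 0.0,"ax": 0.0,"ay": 0.0,"az": 0.2,"grip": -1.0},{"x": -0.24,"y": -0.048,"z": 0.0,"ax": 0.0,"ay": 0.0,"az": 0.3,"grip": -1.0},{"x": -0.32,"y": -0.064,"z": 0.0,"ax": 0.0,"ay": 0.0,"az": 0.4,"grip": -1.0},{"x": -0.4,"y": -0.08,"z": 0.0,"ax": 0.0,"ay": 0.0,"az": 0.5,"grip": -1.0},{"x": -0.48,"y": -0.096,"z": 0.0,"ax": 0.0,"ay": 0.0,"az": 0.6,"grip": -1.0},{"x": -0.56,"y": -0.112,"z": 0.02,"ax": 0.0,"ay": 0.0,"az": 0.7,"grip": -1.0},{"x": -0.64,"y": -0.128,"z": 0.04,"ax": 0.0,"ay": 0.0,"az": 0.8,"grip": -1.0},{"x": -0.72,"y": -0.144,"z": 0.06,"ax": 0.0,"ay": 0.0,"az": 0.9,"grip": -1.0},{"x": -0.776,"y": -0.157,"z": 0.08,"ax": 0.0,"ay": 0.0,"az": 1.0,"grip": -1.0},{"x": -0.776,"y": -0.157,"z": 0.08,"ax": 0.0,"ay": 0.0,"az": 1.0,"grip": -1.0}]}}

```text
time: 2.4
tool_pos: [0.5677, -0.2249, 0.2464]
tcp_rot: [-2.193, -2.245, 0.004]
wrist_force: [-0.4, 0.7, 0.2]
width: 0.999
grip_force: 0.0
```

```bash
python3 rel.py 567 -208 56 90.5; python3 - <<'E'
from h import *; from workcell import bot,imaging
c=imaging.read_camera("scene"); cv2.imwrite("pics/s2.png",cv2.resize(c["img"][70:300,120:400],None,fx=2.8,fy=2.5)[:,:,::-1])
E
```

```text
t 2.4 tcp [ 567.7 -224.9  246.4] F [-0.4  0.7  0.2] xhead 91.33 zaxis [-3.9e-03  5.0e-04 -1.0e+00] w 1.0
shift [0.0336 0.0008 0.3808] turn [-0.007 -0.001  0.028]
```

View pics/s2.png

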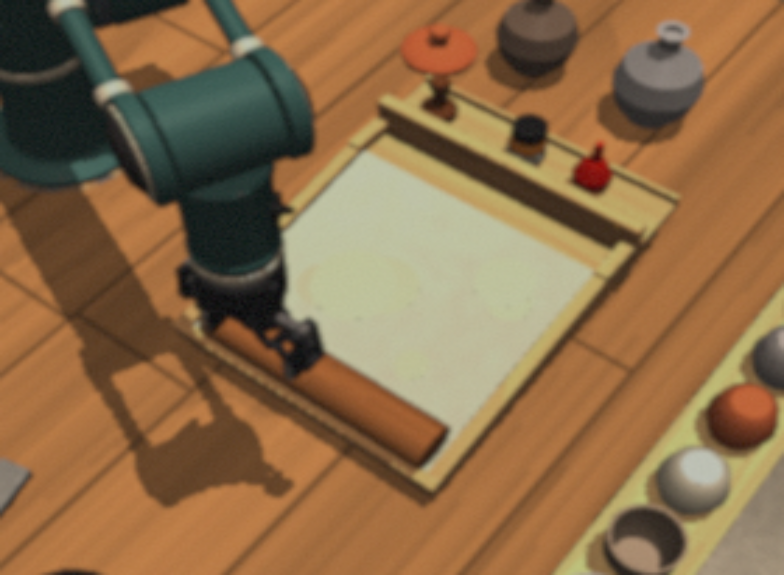

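The view shows the open fingers above the pin. The pin, pots and tools are undisturbed.

>>> {"fn": "step_arm", "kwargs": {"series": [{"x": 0.01,"y": 0.0,"z": 0.06,"ax": 0.0,"ay": 0.0,"az": 0.03,"grip": -1.0},{"x": 0.02,"y": 0.0,"z": 0.12,"ax": 0.0,"ay": 0.0,"az": 0.03,"grip": -1.0},{"x": 0.03,"y": 0.0,"z": 0.18,"ax": 0.0,"ay": 0.0,"az": 0.03,"grip": -1.0},{"x": 0.03,"y": 0.0,"z": 0.24,"ax": 0.0,"ay": 0.0,"az": 0.03,"grip": -1.0},{"x": 0.03,"y": 0.0,"z": 0.29,"ax": 0.0,"ay": 0.0,"az": 0.03,"grip": -1.0},{"x": 0.03,"y": 0.0,"z": 0.33,"ax": 0.0,"ay": 0.0,"az": 0.03,"grip": -1.0},{"x": 0.03,"y": 0.0,"z": 0.36,"ax": 0.0,"ay": 0.0,"az": 0.03,"grip": -1.0},{"x": 0.03,"y": 0.0,"z": 0.38,"ax": 0.0,"ay": 0.0,"az": 0.03,"grip": -1.0},{"x": 0.03,"y": 0.0,"z": 0.38,"ax": 0.0,"ay": 0.0,"az": 0.03,"grip": -1.0},{"x": 0.03,"y": 0.0,"z": 0.38,"ax": 0.0,"ay": 0.0,"az": 0.03,"grip": -1.0}]}}

```text
time: 3.45
tool_pos: [0.5686, -0.2069, 0.0602]
tcp_rot: [2.207, 2.234, 0.001]
wrist_force: [0.9, -0.4, -0.3]
width: 1.002
grip_force: 0.0
```

```bash
python3 rel.py 567 -186 56 90.5; python3 - <<'E'
from h import *; from workcell import bot,imaging
a=imaging.read_camera("wrist")["img"]; b=imaging.read_camera("scene")["img"][130:300,150:340]
cv2.imwrite("pics/s3.png",np.hstack([cv2.resize(a,(400,300)),cv2.resize(b,(400,358))[:300]])[:,:,::-1])
E
```

```text
t 3.45 tcp [ 568.6 -206.9   60.2] F [ 0.9 -0.4 -0.3] xhead 90.69 zaxis [ 1.e-03 -4.e-04 -1.e+00] w 1.0
shift [ 0.0418 -0.0026  0.0084] turn [0.002 0.001 0.006]
```

View pics/s3.png

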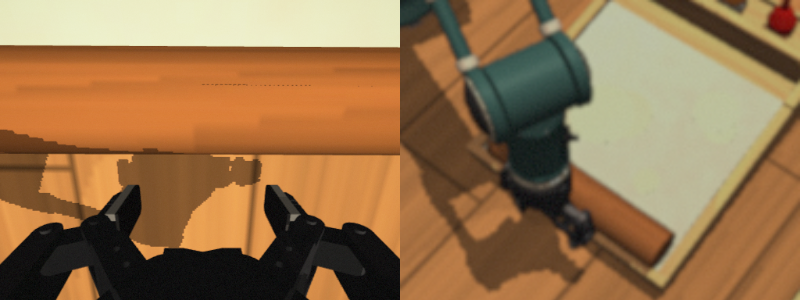

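The wrist view shows the open fingertips level behind the pin, with the pin's lower edge at row ~153 and a clear gap. Next is a slow approach to contact.

>>> {"fn": "step_arm", "kwargs": {"series": [{"x": 0.01,"y": 0.0,"z": 0.004,"ax": 0.0,"ay": 0.0,"az": 0.006,"grip": -1.0},{"x": 0.02,"y": 0.0,"z": 0.004,"ax": 0.0,"ay": 0.0,"az": 0.006,"grip": -1.0},{"x": 0.026,"y": 0.0,"z": 0.004,"ax": 0.0,"ay": 0.0,"az": 0.006,"grip": -1.0},{"x": 0.03,"y": 0.0,"z": 0.004,"ax": 0.0,"ay": 0.0,"az": 0.006,"grip": -1.0},{"x": 0.033,"y": 0.0,"z": 0.004,"ax": 0.0,"ay": 0.0,"az": 0.006,"grip": -1.0},{"x": 0.036,"y": 0.0,"z": 0.004,"ax": 0.0,"ay": 0.0,"az": 0.006,"grip": -1.0},{"x": 0.038,"y": 0.0,"z": 0.004,"ax": 0.0,"ay": 0.0,"az": 0.006,"grip": -1.0},{"x": 0.04,"y": 0.0,"z": 0.004,"ax": 0.0,"ay": 0.0,"az": 0.006,"grip": -1.0}]}}

```text
time: 4.35
tool_pos: [0.5677, -0.1869, 0.0574]
tcp_rot: [-2.212, -2.231, 0.0]
wrist_force: [0.6, 0.5, -0.1]
width: 0.999
grip_force: 0.0
```

```bash
cat >> h.py <<'E'
def pintop(c,z):
    "pin edges in the top view: brown on the slab, rows inside the cheeks"
    h=cv2.cvtColor(c["img"],cv2.COLOR_RGB2HSV); m=cv2.inRange(h,(4,130,40),(16,255,235))
    return m
E
python3 rel.py
```

```text
t 4.35 tcp [ 567.7 -186.9   57.4] F [ 0.6  0.5 -0.1] xhead 90.49 zaxis [-0. -0. -1.] w 1.0
```

>>> {"fn": "step_arm", "kwargs": {"series": [{"x": 0.002,"y": 0.0,"z": 0.0,"ax": 0.0,"ay": 0.0,"az": 0.0,"grip": -1.0},{"x": 0.004,"y": 0.0,"z": -0.001,"ax": 0.0,"ay": 0.0,"az": 0.0,"grip": -1.0},{"x": 0.006,"y": 0.0,"z": -0.001,"ax": 0.0,"ay": 0.0,"az": 0.0,"grip": -1.0},{"x": 0.01,"y": 0.0,"z": -0.002,"ax": 0.0,"ay": 0.0,"az": 0.0,"grip": -1.0},{"x": 0.014,"y": 0.0,"z": -0.002,"ax": 0.0,"ay": 0.0,"az": 0.0,"grip": -1.0},{"x": 0.018,"y": 0.0,"z": -0.003,"ax": 0.0,"ay": 0.0,"az": 0.0,"grip": -1.0},{"x": 0.022,"y": 0.0,"z": -0.003,"ax": 0.0,"ay": 0.0,"az": 0.0,"grip": -1.0},{"x": 0.026,"y": 0.0,"z": -0.004,"ax": 0.0,"ay": 0.0,"az": 0.0,"grip": -1.0},{"x": 0.03,"y": 0.0,"z": -0.005,"ax": 0.0,"ay": 0.0,"az": 0.0,"grip": -1.0},{"x": 0.034,"y": 0.0,"z": -0.005,"ax": 0.0,"ay": 0.0,"az": 0.0,"grip": -1.0},{"x": 0.038,"y": 0.0,"z": -0.006,"ax": 0.0,"ay": 0.0,"az": 0.0,"grip": -1.0},{"x": 0.042,"y": 0.0,"z": -0.007,"ax": 0.0,"ay": 0.0,"az": 0.0,"grip": -1.0}]}}

```text
time: 5.55
tool_pos: [0.5675, -0.1657, 0.0609]
tcp_rot: [-2.212, -2.231, 0.0]
wrist_force: [0.9, -2.1, 1.3]
width: 0.998
grip_force: 1.1
```

```bash
python3 rel.py; python3 - <<'E'
from h import *; from workcell import bot,imaging
a=imaging.read_camera("wrist")["img"]; b=imaging.read_camera("top")["img"][115:255,155:345]
cv2.imwrite("pics/s4.png",np.hstack([cv2.resize(a,(400,420)),cv2.resize(b,(400,295),interpolation=cv2.INTER_CUBIC) if 0 else cv2.copyMakeBorder(cv2.resize(b,(400,295)),0,125,0,0,0)])[:,:,::-1])
E
```

```text
t 5.55 tcp [ 567.5 -165.7   60.9] F [ 0.9 -2.1  1.3] xhead 90.49 zaxis [-1.e-04  0.e+00 -1.e+00] w 1.0
```

View pics/s4.png

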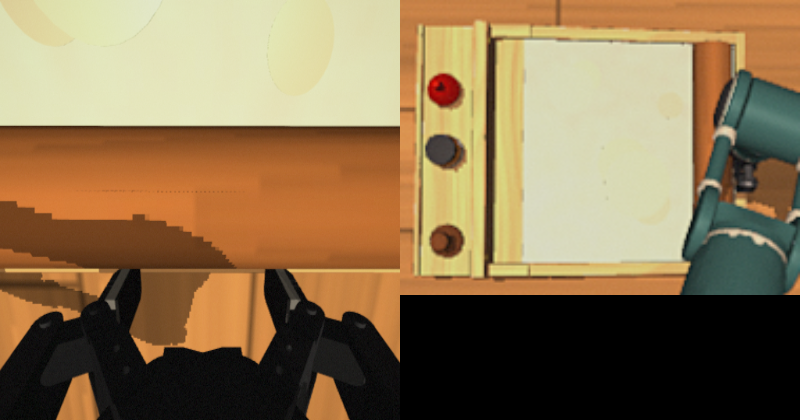

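Contact is made at a force of ~2 N. The wrist view shows the pin's uphill edge level at row ~126. I'll continue at a steady 40 mm/s.

>>> {"fn": "step_arm", "kwargs": {"series": [{"x": 0.008,"y": 0.0,"z": -0.001,"ax": 0.0,"ay": 0.0,"az": 0.0,"grip": -1.0},{"x": 0.016,"y": 0.0,"z": -0.0025,"ax": 0.0,"ay": 0.0,"az": 0.0,"grip": -1.0},{"x": 0.024,"y": 0.0,"z": -0.004,"ax": 0.0,"ay": 0.0,"az": 0.0,"grip": -1.0},{"x": 0.032,"y": 0.0,"z": -0.005,"ax": 0.0,"ay": 0.0,"az": 0.0,"grip": -1.0},{"x": 0.04,"y": 0.0,"z": -0.0065,"ax": 0.0,"ay": 0.0,"az": 0.0,"grip": -1.0},{"x": 0.048,"y": 0.0,"z": -0.0075,"ax": 0.0,"ay": 0.0,"az": 0.0,"grip": -1.0},{"x": 0.056,"y": 0.0,"z": -0.009,"ax": 0.0,"ay": 0.0,"az": 0.0,"grip": -1.0},{"x": 0.064,"y": 0.0,"z": -0.01,"ax": 0.0,"ay": 0.0,"az": 0.0,"grip": -1.0},{"x": 0.072,"y": 0.0,"z": -0.0115,"ax": 0.0,"ay": 0.0,"az": 0.0,"grip": -1.0},{"x": 0.08,"y": 0.0,"z": -0.0125,"ax": 0.0,"ay": 0.0,"az": 0.0,"grip": -1.0},{"x": 0.088,"y": 0.0,"z": -0.014,"ax": 0.0,"ay": 0.0,"az": 0.0,"grip": -1.0},{"x": 0.096,"y": 0.0,"z": -0.015,"ax": 0.0,"ay": 0.0,"az": 0.0,"grip": -1.0}]}}

```text
time: 6.85
tool_pos: [0.5671, -0.1176, 0.0685]
tcp_rot: [-2.212, -2.231, 0.0]
wrist_force: [-0.3, -1.1, 0.5]
width: 0.999
grip_force: 1.1
```

```bash
cat > mon.py <<'E'
# wrist view: the pin's uphill edge in three columns, its axis position and yaw; top view: pin's visible far end
from h import *; from workcell import imaging
import subprocess; subprocess.run(["python3","rel.py"])
c=imaging.read_camera("wrist"); hsv=cv2.cvtColor(c["img"],cv2.COLOR_RGB2HSV); b=cv2.inRange(hsv,(3,120,30),(16,255,255))
o=-c["R"].T@c["t"]; pts=[]
for u in range(20,500,20):
    r=[v for v in range(5,300) if b[v:v+25,u].all()]
    if not r: continue
    v=r[0]-.5; d=c["R"].T@np.array([(u-c["cx"])/c["fx"],(v-c["cy"])/c["fy"],1]); pts.append((u,v,d))
g=np.polyfit([p[0] for p in pts],[p[1] for p in pts],1); print("edge row at 256: %.1f slope %.4f"%(np.polyval(g,256),g[0]))
# axis: in the y-z plane the edge ray is tangent to the cylinder whose axis lies on the slope line
from scipy.optimize import brentq
S=lambda y: .0782+np.tan(np.radians(9))*(y+.145)   # axis height on the slope
for u in (40,256,470):
    v=np.polyval(g,u); d=c["R"].T@np.array([(u-c["cx"])/c["fx"],(v-c["cy"])/c["fy"],1]); n=np.array([d[2],-d[1]])/np.hypot(d[1],d[2])
    f=lambda y: abs(n@[y-o[1],S(y)-o[2]])-.03
    k=lambda y: n@[y-o[1],S(y)-o[2]]
    y=min((brentq(lambda y:k(y)-s*.03,-.4,.4) for s in(1,-1)))
    X=o+d*(S(y)-o[2])/d[2]; print("u",u,"x %.1f axis y %.1f mm"%(X[0]*1e3,y*1e3))
E
python3 mon.py
```

```text
t 6.85 tcp [ 567.1 -117.6   68.5] F [-0.3 -1.1  0.5] xhead 90.49 zaxis [-0.  0. -1.] w 1.0
this script no longer has the robotException ignored in: <_io.TextIOWrapper mode='rw' encoding='UTF-8'>
Traceback (most recent call last):
BrokenPipeError: [Errno 32] Broken pipe
```

```bash
sed -i 's/^import subprocess.*$//' mon.py; python3 mon.py
```

```text
edge row at 256: 115.3 slope 0.0017
u 40 x 471.6 axis y -77.7 mm
u 256 x 565.1 axis y -76.9 mm
u 470 x 657.6 axis y -76.1 mm
```

>>> {"fn": "step_arm", "kwargs": {"series": [{"x": 0.008,"y": 0.0,"z": -0.001,"ax": 0.0,"ay": 0.0,"az": 0.0,"grip": -1.0},{"x": 0.016,"y": 0.0,"z": -0.0025,"ax": 0.0,"ay": 0.0,"az": 0.0,"grip": -1.0},{"x": 0.024,"y": 0.0,"z": -0.004,"ax": 0.0,"ay": 0.0,"az": 0.0,"grip": -1.0},{"x": 0.032,"y": 0.0,"z": -0.005,"ax": 0.0,"ay": 0.0,"az": 0.0,"grip": -1.0},{"x": 0.04,"y": 0.0,"z": -0.0065,"ax": 0.0,"ay": 0.0,"az": 0.0,"grip": -1.0},{"x": 0.048,"y": 0.0,"z": -0.0075,"ax": 0.0,"ay": 0.0,"az": 0.0,"grip": -1.0},{"x": 0.056,"y": 0.0,"z": -0.009,"ax": 0.0,"ay": 0.0,"az": 0.0,"grip": -1.0},{"x": 0.064,"y": 0.0,"z": -0.01,"ax": 0.0,"ay": 0.0,"az": 0.0,"grip": -1.0},{"x": 0.072,"y": 0.0,"z": -0.0115,"ax": 0.0,"ay": 0.0,"az": 0.0,"grip": -1.0},{"x": 0.08,"y": 0.0,"z": -0.0125,"ax": 0.0,"ay": 0.0,"az": 0.0,"grip": -1.0},{"x": 0.088,"y": 0.0,"z": -0.014,"ax": 0.0,"ay": 0.0,"az": 0.0,"grip": -1.0},{"x": 0.096,"y": 0.0,"z": -0.015,"ax": 0.0,"ay": 0.0,"az": 0.0,"grip": -1.0}]}}

```text
time: 8.1
tool_pos: [0.5667, -0.0696, 0.076]
tcp_rot: [-2.212, -2.231, -0.0]
wrist_force: [-0.0, -1.9, 1.2]
width: 0.995
grip_force: 1.1
```

```bash
python3 mon.py
```

```text
edge row at 256: 115.5 slope -0.0000
u 40 x 471.2 axis y -29.9 mm
u 256 x 564.7 axis y -28.9 mm
u 470 x 657.1 axis y -28.0 mm
```

>>> {"fn": "step_arm", "kwargs": {"series": [{"x": 0.008,"y": 0.0,"z": -0.001,"ax": 0.0,"ay": 0.0,"az": 0.0,"grip": -1.0},{"x": 0.016,"y": 0.0,"z": -0.0025,"ax": 0.0,"ay": 0.0,"az": 0.0,"grip": -1.0},{"x": 0.024,"y": 0.0,"z": -0.004,"ax": 0.0,"ay": 0.0,"az": 0.0,"grip": -1.0},{"x": 0.032,"y": 0.0,"z": -0.005,"ax": 0.0,"ay": 0.0,"az": 0.0,"grip": -1.0},{"x": 0.04,"y": 0.0,"z": -0.0065,"ax": 0.0,"ay": 0.0,"az": 0.0,"grip": -1.0},{"x": 0.048,"y": 0.0,"z": -0.0075,"ax": 0.0,"ay": 0.0,"az": 0.0,"grip": -1.0},{"x": 0.056,"y": 0.0,"z": -0.009,"ax": 0.0,"ay": 0.0,"az": 0.0,"grip": -1.0},{"x": 0.064,"y": 0.0,"z": -0.01,"ax": 0.0,"ay": 0.0,"az": 0.0,"grip": -1.0},{"x": 0.072,"y": 0.0,"z": -0.0115,"ax": 0.0,"ay": 0.0,"az": 0.0,"grip": -1.0},{"x": 0.08,"y": 0.0,"z": -0.0125,"ax": 0.0,"ay": 0.0,"az": 0.0,"grip": -1.0},{"x": 0.088,"y": 0.0,"z": -0.014,"ax": 0.0,"ay": 0.0,"az": 0.0,"grip": -1.0},{"x": 0.096,"y": 0.0,"z": -0.015,"ax": 0.0,"ay": 0.0,"az": 0.0,"grip": -1.0}]}}

```text
time: 9.35
tool_pos: [0.5663, -0.0216, 0.0835]
tcp_rot: [-2.212, -2.231, 0.0]
wrist_force: [-0.3, -2.4, 1.6]
width: 1.002
grip_force: 1.1
```

```bash
python3 mon.py
```

```text
edge row at 256: 115.5 slope -0.0000
u 40 x 470.8 axis y 18.1 mm
u 256 x 564.3 axis y 19.1 mm
u 470 x 656.6 axis y 20.0 mm
```

>>> {"fn": "step_arm", "kwargs": {"series": [{"x": 0.008,"y": 0.0,"z": -0.001,"ax": 0.0,"ay": 0.0,"az": 0.0,"grip": -1.0},{"x": 0.016,"y": 0.0,"z": -0.0025,"ax": 0.0,"ay": 0.0,"az": 0.0,"grip": -1.0},{"x": 0.024,"y": 0.0,"z": -0.004,"ax": 0.0,"ay": 0.0,"az": 0.0,"grip": -1.0},{"x": 0.032,"y": 0.0,"z": -0.005,"ax": 0.0,"ay": 0.0,"az": 0.0,"grip": -1.0},{"x": 0.04,"y": 0.0,"z": -0.0065,"ax": 0.0,"ay": 0.0,"az": 0.0,"grip": -1.0},{"x": 0.048,"y": 0.0,"z": -0.0075,"ax": 0.0,"ay": 0.0,"az": 0.0,"grip": -1.0},{"x": 0.056,"y": 0.0,"z": -0.009,"ax": 0.0,"ay": 0.0,"az": 0.0,"grip": -1.0},{"x": 0.064,"y": 0.0,"z": -0.01,"ax": 0.0,"ay": 0.0,"az": 0.0,"grip": -1.0},{"x": 0.072,"y": 0.0,"z": -0.0115,"ax": 0.0,"ay": 0.0,"az": 0.0,"grip": -1.0},{"x": 0.08,"y": 0.0,"z": -0.0125,"ax": 0.0,"ay": 0.0,"az": 0.0,"grip": -1.0},{"x": 0.088,"y": 0.0,"z": -0.014,"ax": 0.0,"ay": 0.0,"az": 0.0,"grip": -1.0},{"x": 0.096,"y": 0.0,"z": -0.015,"ax": 0.0,"ay": 0.0,"az": 0.0,"grip": -1.0}]}}

```text
time: 10.6
tool_pos: [0.5659, 0.0264, 0.0909]
tcp_rot: [-2.212, -2.231, 0.0]
wrist_force: [0.0, -2.4, 2.0]
width: 1.001
grip_force: 1.1
```

>>> {"fn": "step_arm", "kwargs": {"series": [{"x": 0.008,"y": 0.0,"z": -0.001,"ax": 0.0,"ay": 0.0,"az": 0.0,"grip": -1.0},{"x": 0.016,"y": 0.0,"z": -0.0025,"ax": 0.0,"ay": 0.0,"az": 0.0,"grip": -1.0},{"x": 0.024,"y": 0.0,"z": -0.004,"ax": 0.0,"ay": 0.0,"az": 0.0,"grip": -1.0},{"x": 0.032,"y": 0.0,"z": -0.005,"ax": 0.0,"ay": 0.0,"az": 0.0,"grip": -1.0},{"x": 0.04,"y": 0.0,"z": -0.0065,"ax": 0.0,"ay": 0.0,"az": 0.0,"grip": -1.0},{"x": 0.048,"y": 0.0,"z": -0.0075,"ax": 0.0,"ay": 0.0,"az": 0.0,"grip": -1.0},{"x": 0.056,"y": 0.0,"z": -0.009,"ax": 0.0,"ay": 0.0,"az": 0.0,"grip": -1.0},{"x": 0.064,"y": 0.0,"z": -0.01,"ax": 0.0,"ay": 0.0,"az": 0.0,"grip": -1.0},{"x": 0.072,"y": 0.0,"z": -0.0115,"ax": 0.0,"ay": 0.0,"az": 0.0,"grip": -1.0},{"x": 0.08,"y": 0.0,"z": -0.0125,"ax": 0.0,"ay": 0.0,"az": 0.0,"grip": -1.0},{"x": 0.088,"y": 0.0,"z": -0.014,"ax": 0.0,"ay": 0.0,"az": 0.0,"grip": -1.0},{"x": 0.096,"y": 0.0,"z": -0.015,"ax": 0.0,"ay": 0.0,"az": 0.0,"grip": -1.0}]}}

```text
time: 11.8
tool_pos: [0.5655, 0.0744, 0.0985]
tcp_rot: [2.212, 2.231, 0.0]
wrist_force: [0.6, -2.3, 0.8]
width: 0.998
grip_force: 1.1
```

```bash
python3 mon.py; python3 rel.py
```

```text
edge row at 256: 115.5 slope -0.0000
u 40 x 470.2 axis y 114.1 mm
u 256 x 563.5 axis y 115.1 mm
u 470 x 655.6 axis y 116.0 mm
t 11.85 tcp [565.5  75.1  98.5] F [-0.7 -0.2  0.8] xhead 90.49 zaxis [ 1.e-04  8.e-04 -1.e+00] w 1.0
```

>>> {"fn": "step_arm", "kwargs": {"series": [{"x": 0.008,"y": 0.0,"z": -0.001,"ax": 0.0,"ay": 0.0,"az": 0.0,"grip": -1.0},{"x": 0.016,"y": 0.0,"z": -0.0025,"ax": 0.0,"ay": 0.0,"az": 0.0,"grip": -1.0},{"x": 0.024,"y": 0.0,"z": -0.004,"ax": 0.0,"ay": 0.0,"az": 0.0,"grip": -1.0},{"x": 0.03,"y": 0.0,"z": -0.005,"ax": 0.0,"ay": 0.0,"az": 0.0,"grip": -1.0},{"x": 0.036,"y": 0.0,"z": -0.0055,"ax": 0.0,"ay": 0.0,"az": 0.0,"grip": -1.0},{"x": 0.042,"y": 0.0,"z": -0.0065,"ax": 0.0,"ay": 0.0,"az": 0.0,"grip": -1.0},{"x": 0.047,"y": 0.0,"z": -0.0075,"ax": 0.0,"ay": 0.0,"az": 0.0,"grip": -1.0},{"x": 0.051,"y": 0.0,"z": -0.008,"ax": 0.0,"ay": 0.0,"az": 0.0,"grip": -1.0},{"x": 0.055,"y": 0.0,"z": -0.0085,"ax": 0.0,"ay": 0.0,"az": 0.0,"grip": -1.0},{"x": 0.059,"y": 0.0,"z": -0.0095,"ax": 0.0,"ay": 0.0,"az": 0.0,"grip": -1.0},{"x": 0.063,"y": 0.0,"z": -0.01,"ax": 0.0,"ay": 0.0,"az": 0.0,"grip": -1.0},{"x": 0.067,"y": 0.0,"z": -0.0105,"ax": 0.0,"ay": 0.0,"az": 0.0,"grip": -1.0}]}}

```text
time: 13.05
tool_pos: [0.5652, 0.1077, 0.1037]
tcp_rot: [-2.212, -2.231, 0.0]
wrist_force: [-0.2, -2.3, 2.5]
width: 1.002
grip_force: 1.1
```

>>> {"fn": "step_arm", "kwargs": {"series": [{"x": 0.004,"y": 0.0,"z": 0.0,"ax": 0.0,"ay": 0.0,"az": 0.0,"grip": -1.0},{"x": 0.008,"y": 0.0,"z": 0.0,"ax": 0.0,"ay": 0.0,"az": 0.0,"grip": -1.0},{"x": 0.012,"y": 0.0,"z": 0.0,"ax": 0.0,"ay": 0.0,"az": 0.0,"grip": -1.0},{"x": 0.016,"y": 0.0,"z": 0.0,"ax": 0.0,"ay": 0.0,"az": 0.0,"grip": -1.0},{"x": 0.02,"y": 0.0,"z": 0.0,"ax": 0.0,"ay": 0.0,"az": 0.0,"grip": -1.0},{"x": 0.024,"y": 0.0,"z": 0.0,"ax": 0.0,"ay": 0.0,"az": 0.0,"grip": -1.0},{"x": 0.028,"y": 0.0,"z": 0.0,"ax": 0.0,"ay": 0.0,"az": 0.0,"grip": -1.0},{"x": 0.032,"y": 0.0,"z": 0.0,"ax": 0.0,"ay": 0.0,"az": 0.0,"grip": -1.0}]}}

```text
time: 13.85
tool_pos: [0.565, 0.1238, 0.1036]
tcp_rot: [-2.212, -2.231, 0.0]
wrist_force: [-0.7, -0.4, -0.5]
width: 0.998
grip_force: 0.0
```

```bash
python3 rel.py; python3 - <<'E'
from h import *; from workcell import imaging
a=imaging.read_camera("wrist")["img"]; b=imaging.read_camera("scene")["img"][90:280,170:370]
cv2.imwrite("pics/s5.png",np.hstack([cv2.resize(a,(400,380)),cv2.resize(b,(400,380))])[:,:,::-1])
E
```

```text
t 13.85 tcp [565.  123.8 103.6] F [-0.7 -0.4 -0.5] xhead 90.5 zaxis [-1.e-04  1.e-04 -1.e+00] w 1.0
```

View pics/s5.png

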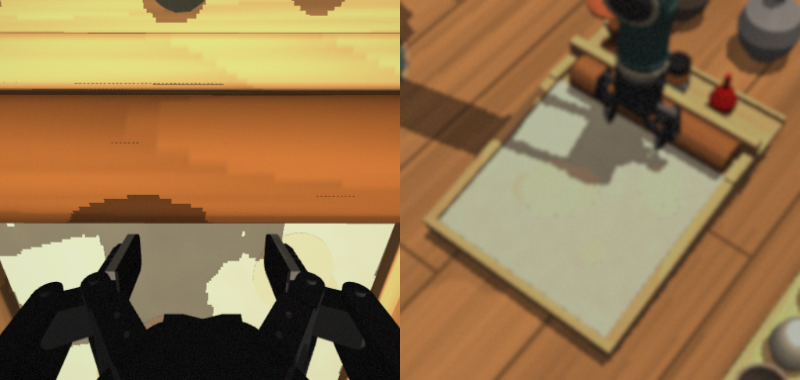

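The pin has dropped in and lies against the rail, with its edges parallel at rows 95 and 222 and clear of the fingers. I'll back off and rise.

>>> {"fn": "step_arm", "kwargs": {"series": [{"x": -0.02,"y": 0.0,"z": 0.0,"ax": 0.0,"ay": 0.0,"az": 0.0,"grip": -1.0},{"x": -0.06,"y": 0.0,"z": 0.0,"ax": 0.0,"ay": 0.0,"az": 0.0,"grip": -1.0},{"x": -0.12,"y": 0.0,"z": -0.02,"ax": 0.0,"ay": 0.0,"az": 0.0,"grip": -1.0},{"x": -0.18,"y": 0.0,"z": -0.06,"ax": 0.0,"ay": 0.0,"az": 0.0,"grip": -1.0},{"x": -0.24,"y": 0.0,"z": -0.12,"ax": 0.0,"ay": 0.0,"az": 0.0,"grip": -1.0},{"x": -0.3,"y": 0.0,"z": -0.18,"ax": 0.0,"ay": 0.0,"az": 0.0,"grip": -1.0},{"x": -0.36,"y": 0.0,"z": -0.22,"ax": 0.0,"ay": 0.0,"az": 0.0,"grip": -1.0},{"x": -0.42,"y": 0.0,"z": -0.24,"ax": 0.0,"ay": 0.0,"az": 0.0,"grip": -1.0},{"x": -0.48,"y": 0.0,"z": -0.24,"ax": 0.0,"ay": 0.0,"az": 0.0,"grip": -1.0},{"x": -0.52,"y": 0.0,"z": -0.24,"ax": 0.0,"ay": 0.0,"az": 0.0,"grip": -1.0},{"x": -0.52,"y": 0.0,"z": -0.24,"ax": 0.0,"ay": 0.0,"az": 0.0,"grip": -1.0},{"x": -0.52,"y": 0.0,"z": -0.24,"ax": 0.0,"ay": 0.0,"az": 0.0,"grip": -1.0}]}}

```text
time: 15.15
tool_pos: [0.5669, -0.137, 0.2235]
tcp_rot: [-2.213, -2.229, -0.0]
wrist_force: [-0.5, -0.3, -0.4]
width: 1.001
grip_force: 0.0
```

```bash
python3 - <<'E'
from h import *; from workcell import imaging
b=imaging.read_camera("scene")["img"][70:260,170:390]; a=imaging.read_camera("top")["img"][110:255,80:330]
cv2.imwrite("pics/s6.png",np.hstack([cv2.copyMakeBorder(cv2.resize(a,(400,232)),0,113,0,0,0),cv2.resize(b,(400,345))])[:,:,::-1])
E
```

```text
(no output)
```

View pics/s6.png

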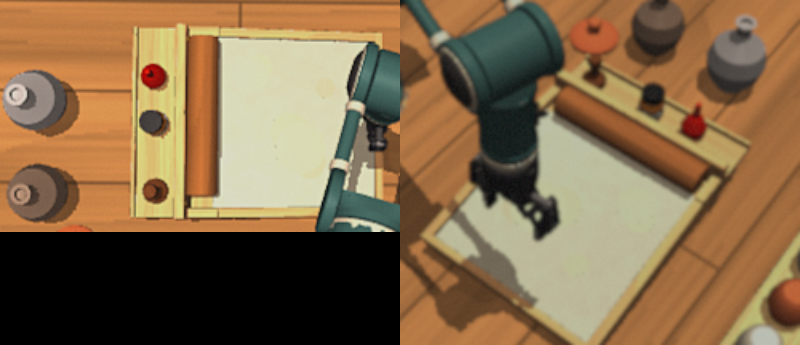

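The pin lies parallel in the groove over its full length. The hand is clear and nothing else has moved.

```bash
python3 -c "
from workcell import bot
print(bot.finish_job())"
```

```text
the job is handed in; nothing more can be done
None
```

The rolling pin was pushed gently up the slope and lies full length in the groove against the stop rail, the hand is clear, nothing else was seen to move, and the job was handed in at about 15 s.

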